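Square up the loose corner of a spice crate

TASK

The right end board of the half-built spice crate hangs on a single screw and has swung inward, and both boards were fixed only by eye. Take the metal assembly square by its upright wooden grip and press it gently into that corner, one leg flat on the back board and the other pushing the end board out, until both legs bear flush on both boards with no gap, and keep a light pressure of about 8 newtons on each for a full second. Then put the square back flat on the chopping board and let go, leaving the corner square; move the end board only with the square, and leave the things round about where they are.

Things in the scene. Friction and masses are not known exactly. Their poses are not given: they have to be found in the camera images.
- assembly_square: Loose L-shaped aluminium square, 0.28 kg (varies). Origin: its outer corner at the underside, z up. One leg runs along +y (outer face x = 0, for the back board), the other along -x (outer face y = 0, for the end board), each to 110 mm, 20 mm wide, 30 mm high. The corner has a 10 x 10 mm notch: faces bear from 10 to 110 mm. Seated, its axes are parallel to the crate's.
- square_grip (a point): In the square's upright wooden grip, 75 mm above the square's underside, at (-36, 36) mm in the square; a good place for the TCP. The grip is 14 mm thick, 46 mm long along the square's direction (1, 1), so fingers close along (1, -1); its top is 90 mm above the underside. Axes as the square's.
- end_leg_tip (a point): Tip of the square's leg for the end board: on its outer face at the underside, at (-110, 0, 0) mm in the square.
- back_leg_tip (a point): Tip of the square's leg for the back board: on its outer face at the underside, at (0, 110, 0) mm in the square.
- crate: Crate base, fixed: plywood 170 (x) x 240 (y) x 9 mm, origin at the centre of its underside, z up; -x side open. Boards on it are 12 mm thick, tops 49 mm above the table: back board along y at the +x side, rigidly fixed, inner face at x = 48 to 72 mm; fixed end board, inner face y = 100 mm; loose end board at -y, its screw rigidly fixed. Square on board friction 0.24 to 0.36.
- crate_corner (a point): The corner as drawn: on top of the base (9 mm above the table) at x = 60, y = -98 mm in the crate, axes as the crate's. The real inner face of the back board lies up to 12 mm nearer or farther in x, that of the end board (when square) up to 7 mm to either side in y; these offsets are not measured: feel for them. The seated square's origin is at the true faces.
- end_board (a joint): Angle of the loose end board, rad, -0.25 to 0.3: 0 = square to the back board, positive = free (-x) end swung inward over the base. No spring: it stays where left; friction 0.22 N m (2.5 N at 88 mm from the screw). The board reaches from x = -76 to 84 mm in the crate, past the end of the back board; its upright screw is at x = 26, 6 mm behind its inner face.
- chopping_board: Wooden chopping board lying fixed on the table, 170 (x) x 280 (y) x 22 mm, origin at the centre of its underside; its long side points away from the robot. The square starts on it and goes back on it.
- spice_jar_a: Loose spice jar, 42 mm across, 106 mm high, standing in the crate near the fixed end board; origin at its underside. Leave alone.
- spice_jar_b: Loose spice jar, 40 mm across, 105 mm high, standing in the crate near the fixed end board; origin at its underside. Leave alone.
- mug: Loose two-tone mug, 90 x 122 x 105 mm, at the left of the table. Leave alone.
- lemon: Loose lemon, 78 mm long, 56 mm high, behind the crate. Leave alone.
- garlic: Loose garlic bulb, 60 mm across, behind the crate. Leave alone.

How it is judged:
By the outcome, as a careful person would: the job done as asked, in the order asked, and still so for the second after the job is handed in, with the robot touching nothing.
It also fails if it takes over 69 s, if anything falls off the work surface, if the arm or the gripper's body presses on something with over 40 N, if the wrist force passes 120 N, or if a joint passes its speed limit or range.

ROBOT

A 6-joint arm with a two-finger parallel gripper is mounted at the origin on a cart in front of the work surface, level with it; the furniture and walls round the work are solid. World frame = base frame: x ahead of the robot, y to its left, z up, the work surface at z = 0. Lengths are in m, angles in degrees, forces in N, time in s.
With the tool pointing down it reaches from about 0.15 to 0.775 m from the base axis. Payload 6.1 kg.
Tool frame: the origin (TCP) lies between the finger pads, 19 mm behind the fingertips; this is the grasp point; z points along the fingers, y is the line along which they close (so a half turn about z gives the same grasp; the last joint's range is limited). The gripper opens to 85 mm and grips with 20 to 120 N. Pads are 22 mm wide; open, the fingers measure 114 mm over their backs; the gripper's body (76 mm by 85 mm) begins 54 mm behind the grasp point. The pads swing forward as they close: fully open they stand 13 mm farther back than shut.
Start: joints at [-63.77, 7.208, -2.269, 80.523, 0, 90], TCP at [0.232, -0.471, 0.25] pointing down, gripper open.
Joint ranges: [-155.77, 155.77], [-54.66, 111.73], [-72.52, 77.12], [-102.08, 115.82], [-83.92, 84.16], [-180, 180]. Speed limits (degrees/s): [136.94, 136.94, 172.46, 180, 180, 180].

INTERFACE

Orientations are given as [roll, pitch, yaw] about the fixed x, y, z axes, in that order (R = Rz(yaw) Ry(pitch) Rx(roll)).
In Python, from bench import ctrl gives the robot as it stands. Calls block until the motion is done:
- ctrl.reach(position, orientation): joint-space move of the TCP to a pose.
- ctrl.move_l(position, orientation=None, speed=0.15): straight line of the TCP; orientation=None keeps the orientation; speed is the mean speed in m/s.
- ctrl.move_joints(angles): joint-space move.
- ctrl.gripper_to(opening, force=None): finger opening in m; force is the grip in N (None keeps the last); returns when the fingers have stopped.
- ctrl.wait(seconds).
- ctrl.ik(position, orientation): joint angles nearest the present ones, or None.
- ctrl.grab_frame(name): name is "scene" or "top" or "wrist"; returns a dict with "pixels" (400x640x3 uint8, red, green, blue), "intrinsics" (3x3 intrinsics, pixels), "R" (3x3) and "t" (3): a world point X has camera coordinates R X + t. Camera axes: x right, y down, z forward; pixel columns grow to the right and rows downward; lengths in m; the calibration is good to about 2 mm. A picture is of the moment at which its call begins. There is no depth.
A pose or a line that the arm cannot do raises ctrl.PlanningError and nothing moves.
- ctrl.finish_job(): hands the job in; it is judged then, once.
Readings, each from a call of its own:
- ctrl.read_clock(): time.
- ctrl.read_joints(): joint angles.
- ctrl.read_dq(): joint speeds.
- ctrl.read_joint_efforts(): joint torques, N m.
- ctrl.read_eef_pos(): TCP position.
- ctrl.read_tool_rot(): TCP orientation.
- ctrl.read_contact_force(): force on the tool from outside, world axes, zero at the start.
- ctrl.read_wrist_torque(): the same for the moment, N m.
- ctrl.read_gripper_width(): finger opening in m.
- ctrl.read_gripper_force(): force on a finger pad.
Only numpy, scipy, OpenCV 4.12 (cv2) and the standard library are available. Lean on these libraries where they do the work, as an engineer would, in place of code of your own. Each camera call takes 0.05 s, during which the arm holds its last target. There are 200 camera calls.

## Working session

There is one attempt and no reset: what is moved stays moved. The work goes in short steps, each a Python script; the robot and the scene stay as the last script left them, time stands still between calls to the robot, and variables do not carry over. Pictures are saved under pics/ and viewed, at most 10 in all, crops included, and the job is handed in when it is done.

```bash
ls; mkdir -p pics
python3 - <<'E'
from bench import ctrl
import cv2,numpy as np
for n in("top","scene"):
    f=ctrl.grab_frame(n);cv2.imwrite(f"pics/{n}0.png",f["pixels"][:,:,::-1])
    np.savez(f"{n}0.npz",**f); print(n,f["intrinsics"].tolist(),f["R"].round(3).tolist(),f["t"].round(3).tolist())
print(ctrl.read_clock(),ctrl.read_tool_rot())
E
```

```text
pics
top [[471.1039965076986, 0.0, 320.5025389814167], [0.0, 471.1039965076986, 197.36993007523458], [0.0, 0.0, 1.0]] [[-0.024, -1.0, -0.013], [-0.993, 0.026, -0.118], [0.119, 0.01, -0.993]] [0.044, 0.549, 1.349]
scene [[380.3208955077925, 0.0, 323.73356294842387], [0.0, 380.3208955077925, 199.71630900362788], [0.0, 0.0, 1.0]] [[-0.794, -0.608, -0.009], [-0.462, 0.613, -0.641], [0.396, -0.505, -0.767]] [0.459, 0.304, 0.978]
0.1 [-1.79917137e+02  4.04903108e-04  2.62286787e+01]
```

View pics/top0.png

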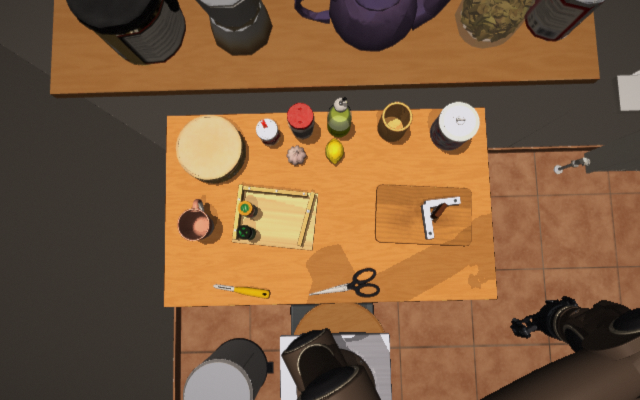

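View pics/scene0.png

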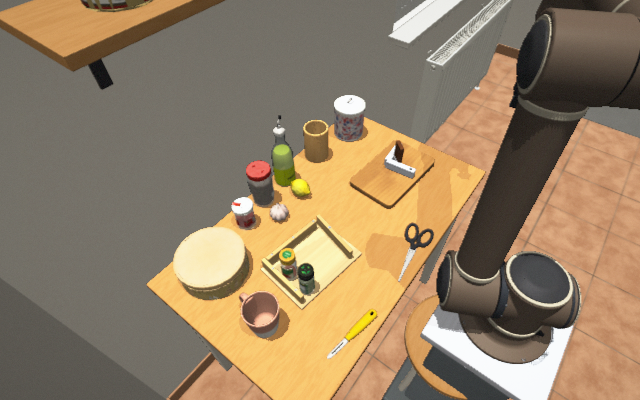

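The top view shows the crate at cols 233–317, rows 185–248. The square's outer corner is near (424,201), its legs end near (460,199) and (430,238), and its grip is at about (438,212). The square is therefore yawed about +90° from its seated pose. Next I'll take close-up wrist views.

```bash
cat > h.py <<'E'
from bench import ctrl
import cv2,numpy as np
def load(n): return dict(np.load(n+".npz"))
def grab(n,name):
    f=ctrl.grab_frame(n); np.savez(name+".npz",**f); cv2.imwrite(f"pics/{name}.png",f["pixels"][:,:,::-1]); return f
def ray(f,uv,z):
    d=f["R"].T@np.linalg.solve(f["intrinsics"],[uv[0],uv[1],1.]); c=-f["R"].T@f["t"]
    return c+d*(z-c[2])/d[2]
def proj(f,X):
    p=f["intrinsics"]@(f["R"]@np.asarray(X,float)+f["t"]); return p[:2]/p[2]
E
python3 - <<'E'
from h import *
f=load("top0")
for n,uv,z in[("outer",(424,201),.052),("L1tip",(460,199),.052),("L2tip",(430,238),.052),("grip",(440,210),.112),("crTL",(240,186),.049),("crBL",(233,244),.009),("crTR",(317,191),.049),("crBR",(314,249),.009),("bd",(376,185),.022),("bd",(470,244),.022)]:
    print(n,ray(f,uv,z).round(3))
sq=ray(f,(440,210),.112); 
ctrl.reach([sq[0]-.07,sq[1],.30],[180,0,0])
w=grab("wrist","w1"); print(w["R"].round(2).tolist(),(-w["R"].T@w["t"]).round(3),w["intrinsics"][0,0])
ctrl.reach([.36,-.06,.30],[180,0,0]); w=grab("wrist","w2"); print((-w["R"].T@w["t"]).round(3))
a=cv2.imread("pics/w1.png");b=cv2.imread("pics/w2.png")
cv2.imwrite("pics/m1.png",np.vstack([a,b])[:, :][:800]); print(ctrl.read_clock())
E
```

```text
outer [ 0.53  -0.267  0.052]
L1tip [ 0.533 -0.371  0.052]
L2tip [ 0.423 -0.279  0.052]
grip [ 0.497 -0.297  0.112]
crTL [0.588 0.264 0.049]
crBL [0.421 0.293 0.009]
crTR [0.567 0.04  0.049]
crBR [0.4   0.054 0.009]
bd [ 0.584 -0.134  0.022]
bd [ 0.404 -0.401  0.022]
[[0.0, -1.0, 0.0], [-0.96, -0.0, 0.29], [-0.29, -0.0, -0.96]] [ 0.502 -0.297  0.424] 305.6937790775351
[ 0.435 -0.06   0.424]
2.2083
```

Run:
```python
from h import *
ctrl.reach([.53,.13,.30],[180,0,0]); w=grab("wrist","w3")
a=cv2.imread("pics/w3.png")
cv2.imwrite("pics/w3b.png",cv2.resize(a,(800,500),interpolation=cv2.INTER_CUBIC))
print(ctrl.read_clock())
```

```text
7.0833
```

View pics/w1.png

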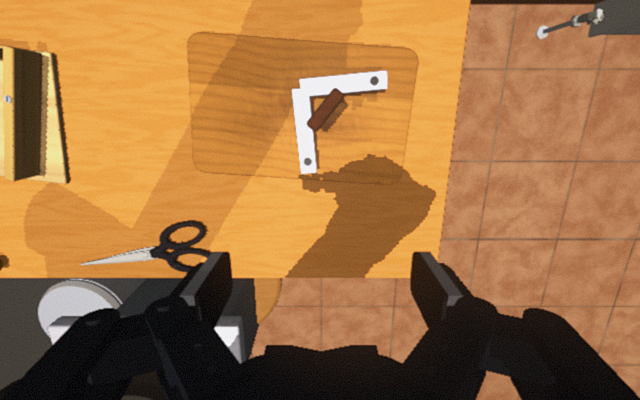

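View pics/w3b.png

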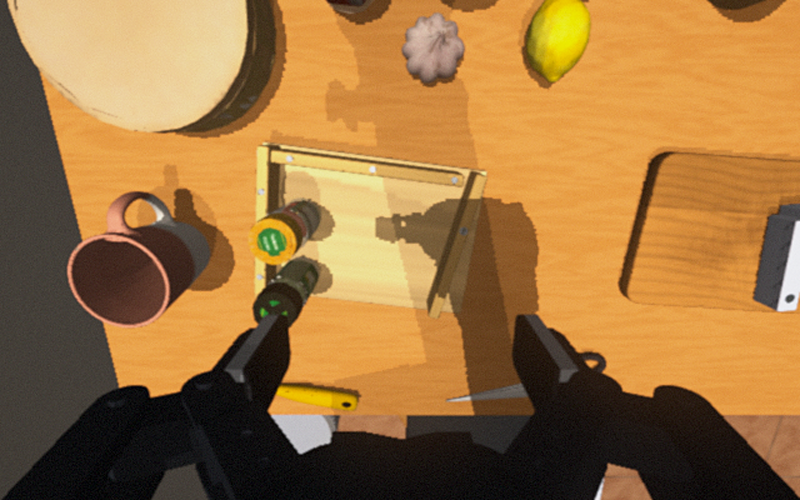

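w1 shows the square: L1's edge runs (300,80)→(386,71), L2's edge (293,92)→(302,174), and the grip is at about (326,110). w3b shows the end board swung inward, with its top running from (478,172) to (434,314), its screw at (464,232), and the jars at the left. Now I'll fit the square's pose and take a closer crate view.

Run:
```python
from h import *
from scipy.optimize import minimize
L=np.array([[0,10],[0,110],[-20,110],[-20,20],[-110,20],[-110,0],[-10,0],[-10,10]])/1000.
fs=[load("w1"),load("top0")]
ms=[]
for f,(u0,u1,v0,v1) in zip(fs,[(280,400,60,185),(415,470,190,245)]):
    p=f["pixels"].astype(int); m=np.zeros(p.shape[:2],np.float32)
    m[v0:v1,u0:u1]=((p.min(2)>140))[v0:v1,u0:u1]; ms.append(cv2.GaussianBlur(m,(0,0),.8)); print(m.sum())
def poly(f,q):
    x,y,t,z=q;c,s=np.cos(t),np.sin(t)
    return np.array([proj(f,[x+c*a-s*b,y+s*a+c*b,z]) for a,b in L])
def cost(q,ks=(0,1)):
    e=0
    for k in ks:
        im=np.zeros(ms[k].shape,np.uint8); cv2.fillPoly(im,[np.round(poly(fs[k],q)*64).astype(np.int32)],255,lineType=cv2.LINE_AA,shift=6)
        e+=((cv2.GaussianBlur(im/255.,(0,0),.8)-ms[k])**2).sum()/max(ms[k].sum(),1)
    return e
for ks in((0,1),(0,),):
  q=np.array([.53,-.267,np.radians(96),.052])
  for r in range(3): q=minimize(cost,q,args=(ks,),method="Nelder-Mead",options=dict(initial_simplex=q+np.vstack([np.zeros(4),np.diag([.006,.006,.05,.01])]),maxiter=400)).x
  print(ks,q[:2].round(4),np.degrees(q[2]).round(2),q[3].round(4),cost(q,ks))
  if len(ks)==2: np.save("sq.npy",q)
ctrl.reach([.50,.13,.20],[180,0,0]); grab("wrist","w4"); print(ctrl.read_clock())
a=cv2.imread("pics/w4.png")[40:300,130:490]; cv2.imwrite("pics/w4b.png",cv2.resize(a,None,fx=2.2,fy=2.2,interpolation=cv2.INTER_CUBIC))
```

```text
2874.0
422.0
(0, 1) [ 0.53   -0.2619] 95.43 0.0459 0.17910614851382772
(0,) [ 0.5299 -0.2622] 95.35 0.0483 0.0569193986819996
7.6333
```

View pics/w4b.png

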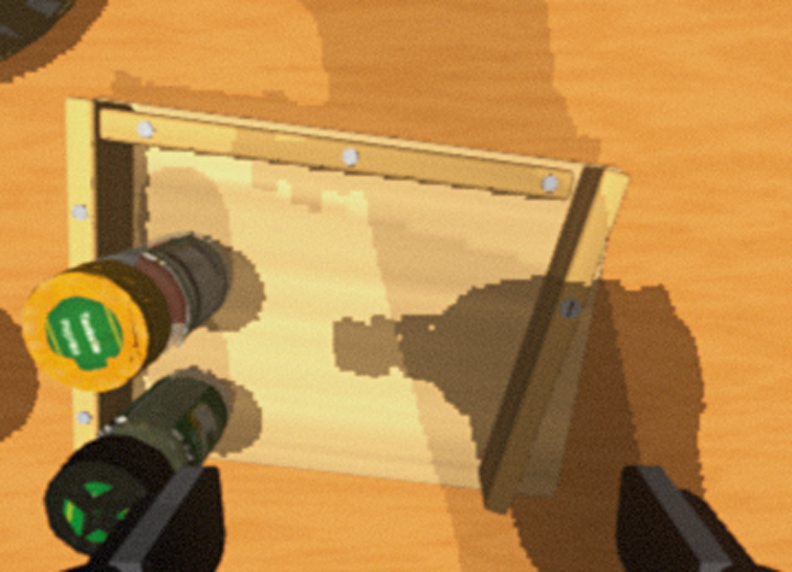

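The zoomed crop shows back-board screws at (146,130), (350,157) and (550,184) and the board's lower top edge from (101,137) to (570,198). The loose board's pivot screw is at (571,308), and the base's front corner is at (553,495) with its front edge starting near (230,458).

Run:
```python
from h import *
f=load("w4"); 
g=lambda u,v,z: ray(f,(u/2.2+130,v/2.2+40),z)[:2]
def ang(a,b): d=a-b; return np.degrees(np.arctan2(d[1],d[0])).round(2)
P={k:g(*v) for k,v in dict(s1=(146,130,.049),s2=(350,157,.049),s3=(550,184,.049),i1=(101,137,.049),i2=(570,198,.049),o1=(101,110,.049),o2=(575,172,.049),l1=(80,212,.049),l2=(84,417,.049),b1=(230,458,.009),b2=(480,488,.009),bc=(553,495,.009),piv=(571,308,.049),t1=(485,500,.049),t2=(505,512,.049),e2=(630,175,.049),e1=(607,168,.049)).items()}
for k,v in P.items(): print(k,v.round(4))
for a,b in(("s1","s3"),("i1","i2"),("o1","o2"),("b1","bc")): print(a,b,ang(P[a],P[b])-90)
print(ang(P["l1"],P["l2"]),"end",ang(P["e1"],P["t1"]),ang(P["e2"],P["t2"]))
q=np.load("sq.npy");print(q)
# IK options
for p,y in(((.50,-.30,.1),140),((.50,-.30,.1),-40),((.5,.1,.1),45),((.5,.1,.1),-135)):
    r=ctrl.ik(p,[180,0,y]); print(y,None if r is None else np.round(r,1))
```

```text
s1 [0.5798 0.237 ]
s2 [0.5697 0.1577]
s3 [0.5593 0.0782]
i1 [0.5772 0.2549]
i2 [0.5539 0.0699]
o1 [0.5871 0.2535]
o2 [0.564  0.0685]
l1 [0.5483 0.2673]
l2 [0.459  0.2786]
b1 [0.4194 0.2281]
b2 [0.4022 0.0985]
bc [0.3981 0.06  ]
piv [0.5085 0.0665]
t1 [0.4178 0.1001]
t2 [0.4116 0.0906]
e2 [0.5628 0.0466]
e1 [0.5655 0.0559]
s1 s3 -7.329999999999998
i1 i2 -7.170000000000002
o1 o2 -7.1299999999999955
b1 bc -7.25
-7.21 end -16.64 -16.25
[ 0.53000036 -0.26189625  1.66553914  0.0458588 ]
140 [-31.   15.7 -10.8  63.5   0.    9. ]
-40 [ -31.    15.7  -10.8   63.5    0.  -171. ]
45 [ 11.3   8.1 -20.3  61.6   0.  146.3]
-135 [ 11.3   8.1 -20.3  61.6   0.  -33.7]
```

Run:
```python
from h import *
f=load("w4");t=load("top0");cy=np.radians(-7.25);R=np.array([[np.cos(cy),-np.sin(cy)],[np.sin(cy),np.cos(cy)]]);O=np.array([.4976,.1683])
for uv in((87,333),(90,505)):
    p=ray(f,(uv[0]/2.2+130,uv[1]/2.2+40),.106)[:2];print("jar local",(R.T@(p-O)).round(3),ray(f,(uv[0]/2.2+130,uv[1]/2.2+40),.106)[:2].round(3))
for uv in((246,208.5),(245,232)):print("jar top0",(R.T@(ray(t,uv,.106)[:2]-O)).round(3))
g=[.4975,-.3012];Y=[180,0,140.4]
ctrl.reach([*g,.22],Y); ctrl.move_l([*g,.097],speed=.12)
ctrl.gripper_to(0.0,90); print("w",ctrl.read_gripper_width(),ctrl.read_contact_force())
print(ctrl.read_eef_pos())
ctrl.move_l([*g,.20],speed=.12); ctrl.wait(.2)
print("F",np.round(ctrl.read_contact_force(),2),"M",np.round(ctrl.read_wrist_torque(),3),ctrl.read_gripper_width())
w=grab("wrist","w5"); print(ctrl.read_clock())
```

```text
jar local [0.006 0.076] [0.513 0.243]
jar local [-0.059  0.076] [0.448 0.251]
jar top0 [0.009 0.071]
jar top0 [-0.056  0.066]
w 0.01303656814461915 [-0.16618007  0.86799847  0.8058731 ]
[ 0.49757995 -0.30123018  0.09715364]
F [ 1.23 -0.01 -3.56] M [ 0.007 -0.037 -0.043] 0.013250785404496507
13.2917
```

View pics/w5.png

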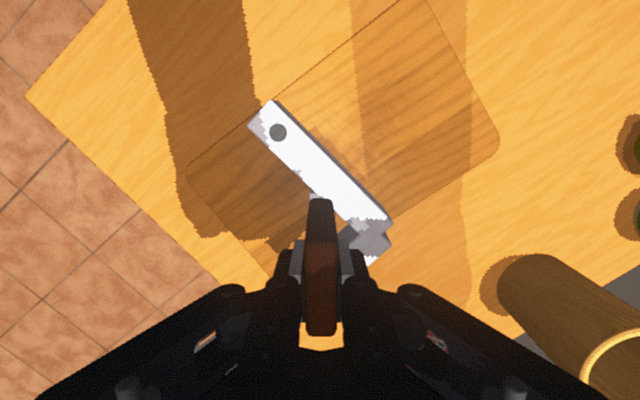

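The square is held cleanly, with the grip centred between the pads at (320,200–330). Now I'll approach the corner and feel for the back board.

```bash
cat >> h.py <<'E'
import json
O=np.array([.4976,.1683])
class Sq:
    """square pose in crate-local axes: origin x,y (m), yaw offset about crate yaw (deg)"""
    def __init__(s,yaw=-7.25,z=.0865): s.cy=yaw; s.z=z; c,n=np.cos(np.radians(yaw)),np.sin(np.radians(yaw)); s.R=np.array([[c,-n],[n,c]])
    def tcp(s,x,y,dyaw=0):   # tcp is kept at nominal offset in crate axes
        p=O+s.R@(np.array([x,y])+[-.036,.036]); return [*p,s.z],[180,0,s.cy+45+dyaw]
    def go(s,x,y,dyaw=0,speed=.05):
        p,o=s.tcp(x,y,dyaw); ctrl.move_l(p,o,speed=speed)
    def read(s,n=4):
        F=[];M=[]
        for _ in range(n): ctrl.wait(.01); F.append(ctrl.read_contact_force()); M.append(ctrl.read_wrist_torque()[2])
        F=np.mean(F,0); return np.array([*(s.R.T@F[:2]),F[2],np.mean(M)])
E
python3 - <<'E'
from h import *
s=Sq(); x,y=.048,-.068
p,o=s.tcp(x,y)
ctrl.reach([*p[:2],.22],o); print("above",ctrl.read_clock())
ctrl.move_l([*p[:2],.12],speed=.15); ctrl.move_l(p,speed=.08); ctrl.wait(.3)
t0=s.read(10); np.save("tare.npy",t0); print("tare",t0.round(3),ctrl.read_clock())
for i in range(30):
    x+=.001; s.go(x,y); r=s.read()-t0
    if i<2 or r[0]<-.5: print(round(x,4),r.round(3),round(ctrl.read_clock(),2))
    if r[0]<-3: break
print(ctrl.read_eef_pos(),p)
f=ctrl.grab_frame("scene");np.savez("s1.npz",**f);cv2.imwrite("pics/s1.png",f["pixels"][:,:,::-1])
E
```

```text
above 15.5083
tare [ 0.097 -0.293 -3.308 -0.016] 17.275
0.049 [-0.122  0.235  0.029  0.021] 17.56
0.05 [-0.115  0.134 -0.065 -0.011] 17.84
0.068 [-4.076  0.641  1.092  0.024] 22.94
[0.52455974 0.1325588  0.08621836] [np.float64(0.50546569238381), np.float64(0.13504145398061917), 0.0865]
```

Run:
```python
from h import *
s=Sq(); t0=np.load("tare.npy"); x,y=.068,-.068
for d in(0,-.2,-.4,-.6,.3):
    s.go(x,y,d); r=s.read(6)-t0; print(d,r.round(3),"d_mm",(r[3]/-r[0]*1000).round(0),ctrl.read_tool_rot().round(2)[2],round(ctrl.read_clock(),2))
```

```text
0 [-5.08   0.744  1.004  0.007] d_mm 1.0 37.76 23.29
-0.2 [-5.501  0.398  0.789  0.195] d_mm 35.0 37.58 23.59
-0.4 [-5.452  0.059  1.338  0.352] d_mm 65.0 37.4 23.89
-0.6 [-5.484  0.523  1.438  0.404] d_mm 74.0 37.22 24.19
0.3 [-5.732  0.345  0.964 -0.109] d_mm -19.0 38.06 24.49
```

Run:
```python
from h import *
s=Sq(); t0=np.load("tare.npy"); x,y,D=.0675,-.068,-.13
def show(r): print(round(x*1e3,2),round(y*1e3,2),r.round(2),round(ctrl.read_clock(),2))
s.go(x,y,D); r=s.read()-t0; show(r)
y=-.078; s.go(x,y,D,.03); r=s.read()-t0; show(r)
while y>-.108 and r[1]<5 and abs(r[0])<12:
    y-=.0015; x+=np.clip((3+r[0])*.00006,-.0004,.0004); s.go(x,y,D); r=s.read()-t0; show(r)
np.save("st.npy",[x,y,D]); print(ctrl.read_eef_pos())
```

```text
67.5 -68.0 [-4.24  0.54  0.05  0.14] 24.77
67.5 -78.0 [-4.75  0.12  0.69  0.2 ] 25.29
67.4 -79.5 [-5.56  0.37  0.43  0.15] 25.57
67.24 -81.0 [-5.15  0.86  0.83  0.16] 25.86
67.11 -82.5 [-4.91  0.94  0.82  0.21] 26.14
67.0 -84.0 [-4.55  2.8   0.42  0.1 ] 26.43
66.9 -85.5 [-4.97  4.36  0.2   0.06] 26.71
66.79 -87.0 [-4.23  4.71  0.37  0.04] 26.99
66.71 -88.5 [-4.46  4.21  0.53  0.03] 27.27
66.63 -90.0 [-4.58  4.16  0.96  0.01] 27.56
66.53 -91.5 [-4.37  4.37  0.32  0.01] 27.84
66.45 -93.0 [-3.97  4.17  0.51 -0.02] 28.12
66.39 -94.5 [-3.99  5.28  0.48 -0.07] 28.41
[0.52098699 0.10749399 0.08685092]
```

Run:
```python
from h import *
s=Sq(); t0=np.load("tare.npy"); x,y,D=np.load("st.npy")
for i in range(14):
    y-=np.clip((8-(r[1] if i else 5.3))*.00015,-.0005,.0007); x+=np.clip((6+r[0])*.00012,-.0004,.0004) if i else 0
    s.go(x,y,D); r=s.read()-t0; print(round(x*1e3,2),round(y*1e3,2),r.round(2),round(ctrl.read_clock(),2))
    if max(abs(r[:2]))>14 or (abs(r[1]-8)<.7 and abs(r[0]+6)<.8): break
np.save("st.npy",[x,y,D])
w=grab("wrist","w6")
```

```text
66.39 -94.91 [-4.08  6.01 -0.22 -0.09] 28.69
66.62 -95.2 [-4.27  7.42  0.06 -0.11] 28.98
66.83 -95.29 [-5.17  7.31  0.8  -0.11] 29.26
66.93 -95.39 [-4.95  8.1   0.86 -0.05] 29.54
67.05 -95.38 [-5.67  8.01  0.69 -0.08] 29.82
```

View pics/w6.png

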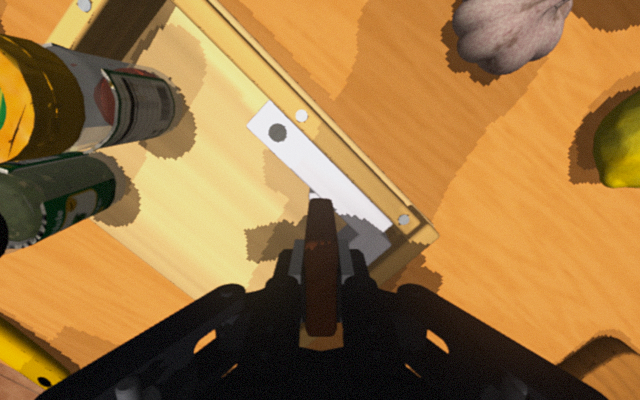

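The square looks seated, with the back leg along the back board from (262,105) to (390,225) and no visible gap. Next I'll trim to 8 N on each leg, hold, withdraw diagonally, lift and look.

Run:
```python
from h import *
s=Sq(); t0=np.load("tare.npy"); x,y,D=np.load("st.npy")
r=s.read(8)-t0; ok=0; log=[]
for i in range(16):
    x+=np.clip((8+r[0])*.00015,-.0004,.0004); y-=np.clip((8-r[1])*.00012,-.0004,.0004)
    s.go(x,y,D); r=s.read(8)-t0; log.append(r); print(round(x*1e3,2),round(y*1e3,2),r.round(2),round(ctrl.read_clock(),2))
    if max(abs(r[:2]))>14: break
    if abs(8+r[0])<.7 and abs(r[1]-8)<.7: break
for k in range(6): ctrl.wait(.22); r=s.read(3)-t0; print("hold",r.round(2),round(ctrl.read_clock(),2))
np.save("st.npy",[x,y,D])
```

```text
67.36 -95.37 [-6.42  8.13  1.17 -0.04] 30.26
67.59 -95.36 [-6.88  7.8   1.8  -0.  ] 30.57
67.76 -95.38 [-7.68  7.94  2.02  0.  ] 30.89
hold [-6.95  7.71  1.72 -0.03] 31.13
hold [-7.83  7.54  1.66  0.01] 31.38
hold [-7.71  7.85  1.43  0.05] 31.62
hold [-7.78  7.76  1.78  0.02] 31.86
hold [-7.14  7.58  2.04  0.02] 32.1
hold [-7.2   7.69  2.25  0.  ] 32.34
```

Run:
```python
from h import *
s=Sq(); t0=np.load("tare.npy"); x,y,D=np.load("st.npy")
s.go(x-.012,y+.012,D,.04); print((s.read()-t0).round(2))
p,o=s.tcp(x-.012,y+.012,D); ctrl.move_l([*p[:2],.20],speed=.12)
g=[.4975,-.3012]
ctrl.reach([.47,.10,.27],[180,0,37.6]); ctrl.reach([.50,.02,.27],[180,0,90]); 
w=grab("wrist","w7"); t=grab("top","t7"); print(ctrl.read_clock())
a=cv2.imread("pics/t7.png")[170:260,220:330]
b=cv2.resize(a,None,fx=4,fy=4,interpolation=cv2.INTER_CUBIC); c=cv2.imread("pics/w7.png")[:, :]
c=cv2.resize(c,(576,360)); h=np.zeros((600,800,3),np.uint8); h[:360,:440]=b; cv2.imwrite("pics/t7b.png",b)
```

```text
[-0.32 -0.01 -0.15  0.01]
35.5917
```

View pics/w7.png

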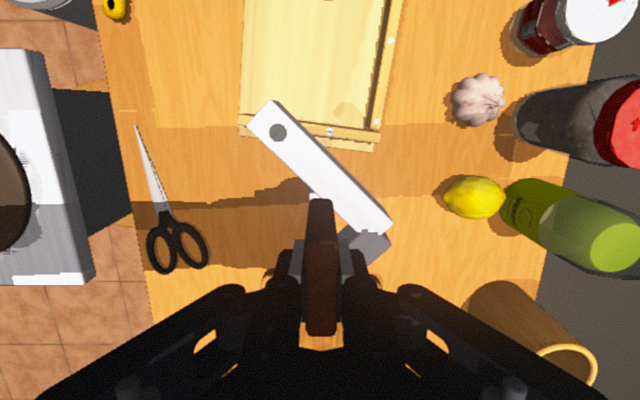

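The board now looks square to the back board: its top runs (240,128)→(375,143), and the back board runs along (380,140)→(400,0). I'll return the square to the chopping board.

Run:
```python
from h import *
g=[.4975,-.3012];Y=[180,0,140.4]
ctrl.reach([*g,.20],Y); ctrl.move_l([*g,.102],speed=.12); ctrl.wait(.2)
b=np.mean([ctrl.read_contact_force()[2] for _ in range(4)]); z=.102
while z>.094:
    z-=.0007; ctrl.move_l([*g,z],speed=.03); f=ctrl.read_contact_force()[2]-b
    if f>2.5: break
print(z,f,ctrl.read_clock())
ctrl.gripper_to(.05,20); ctrl.move_l([*g,.20],speed=.12); print(ctrl.read_clock())
ctrl.reach([.50,.06,.25],[180,0,0]); grab("wrist","w8"); grab("top","t8"); print(ctrl.read_clock())
a=cv2.imread("pics/w8.png");cv2.imwrite("pics/w8b.png",cv2.resize(a[20:290,100:460],None,fx=2.2,fy=2.2,interpolation=cv2.INTER_CUBIC))
```

```text
0.09639999999999994 7.465058066747477 40.075
41.5333
44.3083
```

View pics/w8b.png

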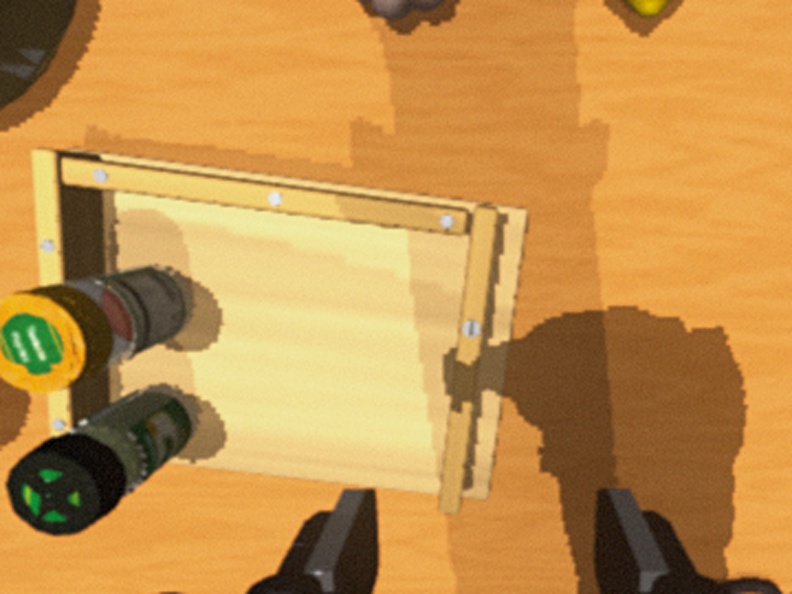

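View pics/t8.png

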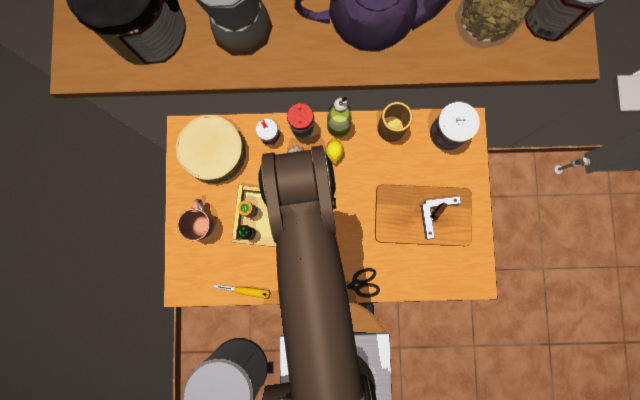

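The end board's top edges run (476,208)→(441,508) and (498,208)→(460,512). The back-board screws are at (100,175) and (447,221). The square lies on the chopping board as it did before. I'll compute the corner angle.

Run:
```python
from h import *
f=load("w8")
g=lambda u,v,z=.049: ray(f,(u/2.2+100,v/2.2+20),z)[:2]
def ang(a,b): d=a-b; return np.degrees(np.arctan2(d[1],d[0])).round(2)
print("back",ang(g(100,175),g(447,221))-90,ang(g(62,182),g(467,235))-90,"end",ang(g(476,208),g(441,508)),ang(g(498,208),g(460,512)), "base edge",ang(g(527,210,.009),g(488,497,.009)))
```

```text
back -7.359999999999999 -7.299999999999997 end -7.15 -7.1 base edge -7.02
```

The measured angles agree to within about 0.2°, which is inside the measuring error, so the corner is square.

```bash
python3 -c "
from bench import ctrl
print(ctrl.finish_job(),ctrl.read_clock())"
```

```text
the job is handed in; nothing more can be done
the job is handed in; nothing more can be done
```

I pressed the square into the corner at about 7 to 8 N on each leg for roughly 1.5 s, put it back flat on the chopping board, and handed the job in at about 44 s with the corner square to about 0.2° by camera.

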